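Clamp a graphite mould with an eccentric cam

TASK

Lift the graphite mould by its tab and set it down flat in the corner of the steel fixture, its long side flush on the side fence and its end flush on the end stop. Then turn the cam's handle clockwise until the off-centre disc bears firmly on the mould and keeps it clamped by itself, and let go. Be gentle, graphite chips if it is squeezed too hard, and leave the tin, the tumbler and the brush alone.

Things in the scene. Friction and masses are not known exactly. Their poses are not given: they have to be found in the camera images.
- fixture: Fixed dark steel plate 140 (x) by 200 (y) by 12 thick; origin: centre of its underside, z up. Two steel bars 12 to 16 thick, tops 36 above the table, stand on it: the side fence, inner face at x = +30 facing -x, from y = -10 to +75; the end stop, inner face at y = +70 facing -y, from x = -36 to +30, on stiff springs before a bracket (gives under 1 when clamped).
- seat (a point): Where the middle of the mould's underside lies when it is flush on fence and stop: on the plate's top, at x = 0, y = +30 of the fixture (12 above the table). Axes as the fixture's; the mould's long side goes along y.
- clamp: Eccentric clamp on the plate, on the -y side of the seat; fixed during a run, axes as the fixture's. Origin: on the cam's vertical turning axis, at the plate's top, 63 to 69 from the seat along y, up to 5 off along x. The disc (radius 26, 4 to 28 above the plate, centre 10 off the axis) is keyed to the handle by a serrated hub, set anew each run by up to 0.35 rad, unmeasured.
- cam (a joint): Turn of the handle, rad, 0 to 3, growing clockwise from above; starts at 0 to 0.3, stays where left. At 0 the post is midway between the clamp's +x and -y and the disc's centre at -y (withdrawn), give or take 0.35 rad. It meets the seated mould somewhere from 0.9 to 2.25: feel for it. Free turning takes 1 to 2.5 N across the handle at the post; then the push rises: 7 N clamps well (6 to 10 will do), over 14 N chips it.
- cam_post (a point): Middle of the free part of the upright round steel post at the end of the cam's handle: diameter 18, 65 from the turning axis. The post's top is 21 above this point; the top of the handle's flat arm is 21 below it.
- mould_mid (a point): Centre of the graphite block of the mould: dark grey, 60 (x) by 80 (y, its long side) by 34 high; this point is 17 above its underside. Loose, about 0.45 kg, starts flat on the table, long side within 0.5 rad of the robot's y axis. Half a turn makes no difference.
- mould_tab (a point): Grip point on the mould's upright steel lifting tab, 16 thick (mould's x), 32 long (mould's y), standing 42 high in the middle of the block's top (34 to 76 above the mould's underside); this point is 60 above the mould's underside, 43 above mould_mid.
- tin: Bystander: plain steel can, diameter 64, 85 high. Origin: centre of its underside. Its place and the mould's may be swapped.
- tumbler: Bystander: greenish glass tumbler, 72 across the rim, 85 high. Origin: centre of its underside.
- brush: Bystander: hand brush lying on the table. Origin: under its middle.
Mind the look-alikes: they are no part of the job. What is shaped like the part that bears mould_mid but orange is not meant.

How it is judged:
On the way:
1. the mould lies flat in the fixture's corner, within 2.5 mm of side fence and end stop (x of mould_mid in the frame of fixture between -0.0025 and 0.003 m and y of mould_mid in the frame of fixture between 0.0275 and 0.034 m and z of mould_mid in the frame of fixture below 0.0315 m and angle between the y axis of mould_mid and the y axis of fixture, either way round below 0.05 rad), for 0.2 s.
At the end, for the whole second after the job is handed in: The mould lies flat in the fixture within 2.5 mm of the side fence and of the end stop and square to them within 0.05 rad, and the cam, let go, presses on it by itself with 6 to 30 N (all of step 1 and contact force between clamp and mould between 6 and 30 N); the robot touches nothing.
It fails at once if the cam squeezes the mould with more than 40 N (contact force between clamp and mould above 40 N).
It fails at once if the mould is forced against the fixture with more than 60 N (contact force between mould and fixture above 60 N).
It fails at once if the tin, the tumbler or the brush is moved by more than 20 mm (distance of any of tin, tumbler, brush from where it was at the start of the episode above 0.02 m).
It fails at once if the mould is tipped by more than 0.5 rad (angle between mould_mid's own z axis and vertical above 0.5 rad).
It also fails if it takes over 67 s, if anything falls off the work surface, if the arm or the gripper's body presses on something with over 40 N, if the wrist force passes 120 N, or if a joint passes its speed limit or range.

ROBOT

A 7-joint arm with a two-finger parallel gripper is mounted at the origin on the work surface. World frame = base frame: x ahead of the robot, y to its left, z up, the work surface at z = 0. Lengths are in m, angles in rad, forces in N, time in s.
With the tool pointing down it reaches from about 0.4 to 0.85 m from the base axis. Payload 4.5 kg.
Tool frame: the origin (TCP) lies midway between the tips of the shut fingers; the grasp point (between the pads) lies 19 mm behind it; z points along the fingers, y is the line along which they close (so a half turn about z gives the same grasp; the last joint's range is limited). The gripper opens to 88 mm and grips with 3 to 60 N. Pads are 18 mm wide; open, the fingers measure 123 mm over their backs; the gripper's body (75 mm by 187 mm) begins 45 mm behind the grasp point.
Start: joints at [1.365, 0.689, -0.195, 1.565, 0.157, 0.902, -0.215], TCP at [0.148, -0.607, 0.239] pointing down, gripper open.
Joint ranges: [-3.01, 3.01], [-0.46, 2.08], [-1.47, 1.51], [0.13, 2.56], [-1, 4.14], [0.04, 2.09], [-2.66, 2.66]. Speed limits (rad/s): [2.57, 2.57, 3.14, 3.14, 3.14, 3.14, 3.14].

INTERFACE

Orientations are given as a unit quaternion [x, y, z, w].
In Python, from plant import r, eyes, finish_job gives the robot as it stands. The module is installed in compiled form; this text tells all that it offers.
- The arm moves only by the tool move_arm, never from a script. Its argument "motion" is a list of rows, each a list of 7 numbers: the shift along the tool's x, y, z in mm, then the turn, a rotation vector about the tool's x, y, z in degrees, then the closure, from 0 (fully open) to 1 (shut). A call has 1 to 5 rows; each row is the pose to reach, as a shift and turn from the pose commanded when the call began, along the tool's axes at that moment; what a row does not reach only later rows make up. A row lasts 1/8 s, in which the tool goes at most 62.5 mm and 10.7 degrees, less where a joint would pass 70% of its speed; a pose out of reach is approached as far as the arm can. A call with a gripper value outside its range is refused whole. The fingers move at their own pace and stop on an object; "newtons" is the grip in N (left out, the last holds). Time passes only in rows, so rows that repeat a pose let the fingers close. It gives the time, the measured TCP pose, the force, the opening and the grip force at its end, in the units of the state.
- r.get_state(): the state, without advancing time (a new reading comes with each control period).
- eyes.snapshot(name): name is "scene" or "top" or "wrist"; returns a dict with "frame" (420x560x3 uint8, red, green, blue), "z_map" (420x560 float32, m along the optical axis (not along the pixel's ray), 0 where there is no reading), "intrinsics" (3x3 intrinsics, pixels), "world_to_cam" (4x4, takes a point from world to camera coordinates). Camera axes: x right, y down, z forward; pixel columns grow to the right and rows downward; lengths in m; the calibration is good to about 2 mm. A picture is of the moment at which its call begins.
- finish_job(): hands the job in; it is judged then, once.
The state is a dict: "clock": time; "q": joint angles; "qd": joint speeds; "joint_torque": joint torques, N m; "tool_pos": TCP position; "eef_rot": TCP orientation; "contact_force": force on the tool from outside, world axes, zero at the start; "moment": the same for the moment, N m; "opening": opening from 0.0 (shut) to 1.0 (fully open); "finger_force": force on a finger pad.
Only numpy, scipy, OpenCV 4.12 (cv2) and the standard library are available. Lean on these libraries where they do the work, as an engineer would, in place of code of your own. Each camera call takes 0.05 s, during which the arm holds its last target. There are 200 camera calls.

## Working session

There is one attempt and no reset: what is moved stays moved. The work goes in short steps, Python scripts to look and compute and a tool call to move; the robot and the scene stay as the last step left them, time stands still between calls to the robot, and variables do not carry over. Pictures are saved under pics/ and viewed, at most 10 in all, crops included, and the job is handed in when it is done.

Besides the shell and the picture viewer there is one more tool, called after "Request:" by a JSON object that holds its "fn" and its "kwargs", one argument or row to a line. move_arm: Moves the arm, as the interface text tells. Its arguments: {"type":"object","properties":{"motion":{"type":"array","items":{"type":"array","items":{"type":"number"}}},"newtons":{"type":"number"}},"required":["motion"]}

```bash
mkdir -p pics; cat > h.py <<'E'
import numpy as np, cv2
from plant import r, eyes, finish_job
from scipy.spatial.transform import Rotation as R
def world(s):
    z=s["z_map"]; K=s["intrinsics"]; v,u=np.indices(z.shape)
    P=np.stack([(u-K[0,2])/K[0,0]*z,(v-K[1,2])/K[1,1]*z,z,np.ones_like(z)],-1)
    W=P@np.linalg.inv(s["world_to_cam"]).T
    W=W[...,:3]; W[z==0]=np.nan; return W
def save(s,n): cv2.imwrite(f"pics/{n}.png",s["frame"][...,::-1])
E
python3 - <<'E'
from h import *
st=r.get_state();print(st)
for n in["scene","top"]:
    s=eyes.snapshot(n);save(s,n+"0");np.savez(n+"0.npz",**s)
    print(n,np.linalg.inv(s["world_to_cam"])[:3].round(3))
a=cv2.imread("pics/scene0.png");b=cv2.imread("pics/top0.png")
cv2.imwrite("pics/both.png",cv2.resize(np.vstack([a,b]),None,fx=.71,fy=.71,interpolation=cv2.INTER_AREA))
E
```

```text
{'clock': 0.0, 'q': array([ 1.36476487,  0.69000674, -0.19453144,  1.56633622,  0.15729998,
        0.902479  , -0.21511872]), 'qd': array([-0.00139352, -0.00196279, -0.00077269, -0.00049533, -0.00121163,
        0.0002883 , -0.00145721]), 'joint_torque': array([-6.64208869e-05, -5.27555251e+01, -1.26668092e+00, -1.53428149e+01,
       -5.25680243e-02,  6.51127542e-03,  1.69577279e-04]), 'tool_pos': array([ 0.14827533, -0.60651153,  0.23789835]), 'eef_rot': array([ 9.92813625e-01,  1.19667301e-01, -1.67695405e-04, -9.02849997e-04]), 'contact_force': array([ 0.14772926,  0.29119485, -0.77503801]), 'moment': array([ 0.08601185,  0.00409099, -0.0089349 ]), 'finger_force': 0.0, 'opening': 0.9998441812537011}
scene [[ 0.542  0.64  -0.545  1.324]
 [ 0.84  -0.423  0.338 -0.546]
 [-0.015 -0.642 -0.767  1.184]]
top [[ 0.017 -0.99   0.138  0.385]
 [-1.    -0.013  0.027 -0.055]
 [-0.025 -0.139 -0.99   1.038]]
```

View pics/top0.png

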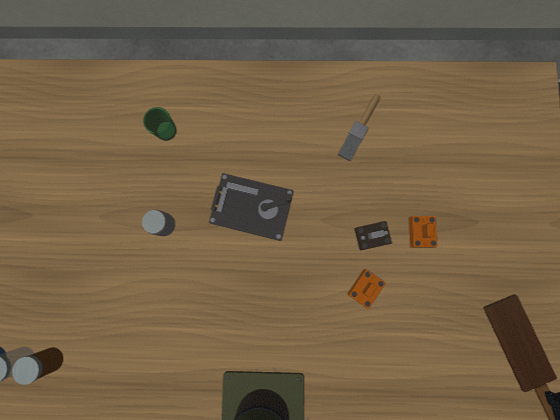

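View pics/scene0.png

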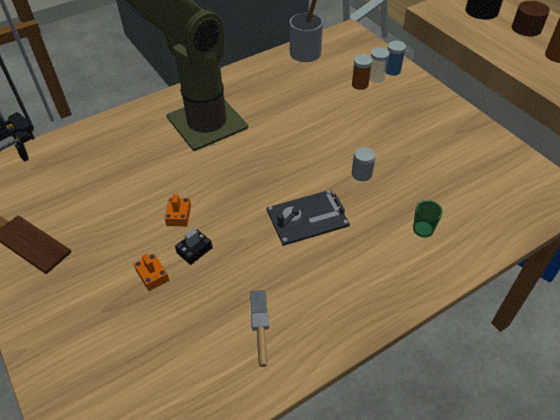

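The top view shows the dark mould at about (373,235), with orange decoys at (423,231) and (367,288). The fixture is at (252,207), its stop at the left (+y) end. The tin is at (157,223), the tumbler at (160,124) and the brush at (360,130).

```bash
python3 - <<'E'
from h import *
from scipy import ndimage as nd
for n in ["top0","scene0"]:
    s=np.load(n+".npz"); W=world(s); z=W[...,2]; f=s["frame"].astype(int); 
    near=(W[...,0]>.25)&(W[...,0]<.9)&(abs(W[...,1])<.6)
    L,k=nd.label(near&(z>.007)&(z<.13))
    print(n,"table z",np.nanmedian(z[near]))
    for i in range(1,k+1):
        m=L==i
        if m.sum()<60: continue
        P=W[m]; 
        print(i,m.sum(),P.min(0).round(3),P.max(0).round(3),f[m].mean(0).round())
        if n=="top0":
          for lo,hi in [(.008,.016),(.029,.039),(.04,.056),(.06,.09)]:
            q=P[(P[:,2]>lo)&(P[:,2]<hi)]
            if len(q)>5:
                (c,sz,a)=cv2.minAreaRect((q[:,:2]*1000).astype(np.float32)); print("   ",lo,len(q),q.mean(0).round(4),np.round(c,1),np.round(sz,1),round(a,1))
E
```

```text
top0 table z 0.00029193407649352743
3 803 [ 0.655 -0.305  0.008] [ 0.842 -0.192  0.025] [95. 89. 81.]
    0.008 173 [ 0.7358 -0.2448  0.0141] [ 750.3 -252.7] [ 41.1 200. ] 61.4
6 731 [0.701 0.249 0.007] [0.772 0.318 0.09 ] [42. 60. 39.]
    0.008 46 [0.7377 0.2826 0.0121] [736.7 282.4] [55.3 48.5] 35.3
    0.029 66 [0.7429 0.2892 0.0342] [736.6 282.6] [60.  55.1] 41.0
    0.04 120 [0.7377 0.2871 0.0484] [734.3 284.7] [62.7 59.6] 50.8
    0.06 364 [0.7383 0.286  0.077 ] [737.  283.8] [71.2 68.8] 6.8
16 3888 [ 0.437 -0.069  0.007] [0.615 0.153 0.094] [66. 65. 64.]
    0.008 2829 [0.5198 0.0403 0.0121] [525.8  41.1] [199.8 140. ] 76.9
    0.029 435 [0.5499 0.0796 0.0353] [539.2  53.5] [174.4  80.2] 82.2
    0.04 268 [ 0.5208 -0.0109  0.046 ] [529.   29.1] [175.1  60. ] 77.3
    0.06 33 [ 0.5375 -0.0575  0.0842] [538.4 -57.2] [15.7 15.1] 56.6
19 686 [0.443 0.244 0.009] [0.504 0.306 0.09 ] [101. 103. 101.]
    0.008 24 [0.4677 0.2508 0.0121] [470.2 252.6] [15.5 54.5] 79.4
    0.029 29 [0.4662 0.2534 0.0344] [468.8 257.2] [23.4 60.4] 72.8
    0.04 46 [0.4682 0.2515 0.0476] [469.2 257.7] [2
[... 1161 characters left out ...]
 -0.6    0.007] [ 0.293 -0.558  0.02 ] [61. 43. 29.]
    0.008 153 [ 0.2693 -0.5802  0.0138] [ 267.4 -585.3] [36.8 45.6] 23.0
scene0 table z -7.290230659151575e-07
34 632 [0.443 0.244 0.007] [0.509 0.308 0.093] [87. 93. 93.]
95 2755 [ 0.437 -0.07   0.007] [0.616 0.153 0.095] [61. 64. 66.]
100 653 [ 0.267 -0.304  0.007] [ 0.368 -0.213  0.082] [129.  67.  15.]
114 822 [0.701 0.248 0.007] [0.775 0.321 0.09 ] [34. 63. 38.]
149 779 [ 0.416 -0.323  0.007] [ 0.492 -0.231  0.081] [40. 41. 42.]
168 181 [ 0.25  -0.6    0.007] [ 0.294 -0.559  0.025] [60. 38. 24.]
185 784 [ 0.424 -0.437  0.007] [ 0.508 -0.376  0.08 ] [131.  68.  16.]
251 940 [ 0.656 -0.305  0.007] [ 0.844 -0.189  0.028] [108. 104.  94.]
```

```bash
cat >> h.py <<'E'
def rel(pos,yawdeg=None):
    """tool-frame shift (mm) and turn (deg) to a downward pose with tool y axis at world yawdeg (mod 180)"""
    st=r.get_state(); Rt=R.from_quat(st["eef_rot"]); 
    d=Rt.inv().apply((np.array(pos)-1000*st["tool_pos"]))
    print("shift",d.round(1),"q",st["q"].round(2),"t",st["clock"])
    y=Rt.as_matrix()[:,1]; cur=np.degrees(np.arctan2(y[1],y[0]))
    if yawdeg is not None:
        t=np.radians([yawdeg,yawdeg+180])
        for a in t:
            Rg=R.from_matrix(np.array([[-np.sin(a),np.cos(a),0],[np.cos(a),np.sin(a),0],[0,0,-1]]))
            print("tool y yaw now",cur.round(1)," turn rotvec",np.degrees((Rt.inv()*Rg).as_rotvec()).round(1))
    print("F",st["contact_force"].round(2),"open",st["opening"],"grip",st["finger_force"])
E
python3 -c "
from h import *
rel([452.3,-278.2,130],13.3)"
```

```text
shift [ 373.4 -246.6  108.3] q [ 1.36  0.69 -0.19  1.57  0.16  0.9  -0.22] t 0.1
tool y yaw now -76.3  turn rotvec [ -0.1  -0.1 -89.6]
tool y yaw now -76.3  turn rotvec [-0.1  0.1 90.4]
F [-0.69 -0.32  0.04] open 1.0004053780522806 grip 0.0
```

Request:
{"fn": "move_arm", "kwargs": {
  "motion": [
    [374,-247,20,0,0,0,0],
    [374,-247,20,0,0,0,0],
    [374,-247,20,0,0,0,0],
    [374,-247,20,0,0,0,0],
    [374,-247,20,0,0,0,0]
  ]
}}

```text
clock: 0.72
tool_pos: [0.3617, -0.3765, 0.2245]
eef_rot: [0.993, 0.12, -0.0, -0.0]
contact_force: [0.8, -0.4, -0.5]
opening: 1.001
finger_force: 0.0
```

```bash
python3 -c "
from h import *
rel([452.3,-278.2,130],13.3)"
```

```text
shift [111.3 -74.   94.5] q [ 0.82  0.57 -0.16  1.89  0.14  0.69 -0.75] t 0.725
tool y yaw now -76.3  turn rotvec [ -0.   -0.  -89.6]
tool y yaw now -76.3  turn rotvec [-0.   0.  90.4]
F [ 0.79 -0.38 -0.54] open 1.0014588574633898 grip 0.0
```

Request:
{"fn": "move_arm", "kwargs": {
  "motion": [
    [111.3,-74,70,0,0,-89.6,0],
    [111.3,-74,70,0,0,-89.6,0],
    [111.3,-74,70,0,0,-89.6,0],
    [111.3,-74,70,0,0,-89.6,0],
    [111.3,-74,70,0,0,-89.6,0]
  ]
}}

```text
clock: 1.35
tool_pos: [0.4512, -0.2792, 0.1542]
eef_rot: [0.83, 0.558, -0.0, -0.001]
contact_force: [-0.7, -0.0, -0.9]
opening: 1.001
finger_force: 0.0
```

```bash
python3 -c "
from h import *
rel([452.3,-278.2,130],13.3)"
```

```text
shift [ 1.3  0.7 24.2] q [ 0.69  0.71 -0.37  1.92  0.44  0.59 -0.35] t 1.35
tool y yaw now -22.1  turn rotvec [ -0.1  -0.  -35.4]
tool y yaw now -22.1  turn rotvec [-0.000e+00  1.000e-01  1.446e+02]
F [-0.67 -0.01 -0.89] open 1.0007922199592854 grip 0.0
```

Request:
{"fn": "move_arm", "kwargs": {
  "motion": [
    [1.3,0.7,40,0,0,-35.4,0],
    [1.3,0.7,54,0,0,-35.4,0],
    [1.3,0.7,54,0,0,-35.4,0],
    [1.3,0.7,54,0,0,-35.4,0],
    [1.3,0.7,54,0,0,-35.4,0]
  ]
}}

```text
clock: 1.98
tool_pos: [0.4521, -0.2789, 0.1004]
eef_rot: [0.624, 0.782, 0.0, -0.0]
contact_force: [0.4, 0.0, 0.0]
opening: 0.998
finger_force: 0.0
```

```bash
python3 - <<'E'
from h import *
s=eyes.snapshot("wrist"); save(s,"w1"); W=world(s); P=W.reshape(-1,3)
for lo,hi in[(.03,.037),(.07,.08)]:
    m=(P[:,2]>lo)&(P[:,2]<hi)&(abs(P[:,0]-.452)<.06)&(abs(P[:,1]+.278)<.06); q=P[m]
    print(len(q), cv2.minAreaRect((q[:,:2]*1000).astype(np.float32)) if len(q)>5 else 0)
rel([452.3,-278.2,41],13.3)
E
```

```text
6128 ((452.031982421875, -276.8486633300781), (60.1422004699707, 80.24545288085938), 13.60490608215332)
1258 ((451.92474365234375, -276.5889892578125), (16.036293029785156, 32.12229537963867), 13.648398399353027)
shift [ 0.7  0.3 59.6] q [ 0.74  0.82 -0.46  1.95  0.69  0.53  0.02] t 2.025
tool y yaw now 12.8  turn rotvec [-0.  -0.  -0.5]
tool y yaw now 12.8  turn rotvec [ -0.    0.  179.5]
F [0.06 0.7  0.04] open 1.000446279087556 grip 0.0
```

View pics/w1.png

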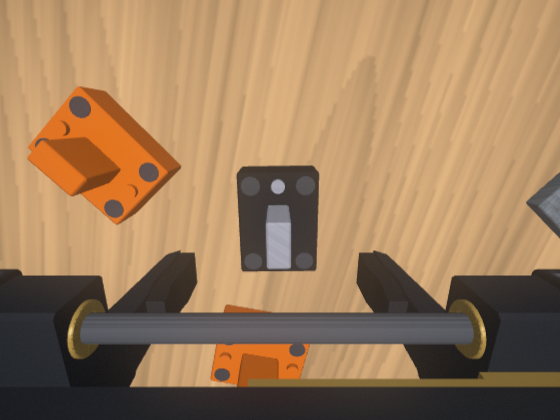

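The mould sits centred at (278,220) between the open fingers, and the pose agrees with the top view to within 1.5 mm. I'll go down and grip.

Request:
{"fn": "move_arm", "kwargs": {
  "motion": [
    [1.5,0.3,30,0,0,-0.7,0],
    [1.5,0.3,58.5,0,0,-0.7,0],
    [1.5,0.3,59,0,0,-0.7,1],
    [1.5,0.3,59,0,0,-0.7,1],
    [1.5,0.3,59,0,0,-0.7,1]
  ],
  "newtons": 25
}}

```text
clock: 2.65
tool_pos: [0.453, -0.2777, 0.0429]
eef_rot: [0.619, 0.785, 0.0, 0.001]
contact_force: [-0.3, -0.4, -0.5]
opening: 0.682
finger_force: 0.0
```

Request:
{"fn": "move_arm", "kwargs": {
  "motion": [
    [0,0,0,0,0,0,1],
    [0,0,0,0,0,0,1],
    [0,0,0,0,0,0,1]
  ]
}}

```text
clock: 3.02
tool_pos: [0.4524, -0.2775, 0.042]
eef_rot: [0.619, 0.786, -0.0, 0.0]
contact_force: [0.0, -0.3, 1.1]
opening: 0.346
finger_force: 0.0
```

Request:
{"fn": "move_arm", "kwargs": {
  "motion": [
    [0,0,0,0,0,0,1],
    [0,0,0,0,0,0,1],
    [0,0,0,0,0,0,1],
    [0,0,0,0,0,0,1]
  ]
}}

```text
clock: 3.52
tool_pos: [0.4529, -0.2772, 0.0418]
eef_rot: [0.619, 0.786, 0.0, 0.0]
contact_force: [2.6, 0.7, -0.1]
opening: 0.18
finger_force: 25.0
```

Request:
{"fn": "move_arm", "kwargs": {
  "motion": [
    [0,0,-30,0,0,0,1],
    [0,0,-60,0,0,0,1],
    [0,0,-90,0,0,0,1],
    [0,0,-110,0,0,0,1]
  ]
}}

```text
clock: 4.03
tool_pos: [0.4509, -0.2775, 0.1523]
eef_rot: [0.619, 0.785, -0.001, -0.001]
contact_force: [0.6, -0.9, -5.5]
opening: 0.179
finger_force: 25.0
```

```bash
python3 - <<'E'
from h import *
s=eyes.snapshot("wrist"); save(s,"w2"); W=world(s); P=W.reshape(-1,3)
st=r.get_state();t=st["tool_pos"];print(t)
m=(abs(P[:,0]-t[0])<.06)&(abs(P[:,1]-t[1])<.06); Q=P[m]
h=t[2]-.041+.034
q=Q[abs(Q[:,2]-h)<.006]; print(len(q), h, np.median(q[:,2]), cv2.minAreaRect((q[:,:2]*1000).astype(np.float32)))
rel([532.6,70.3,150],-13.1)
E
```

```text
[ 0.45204615 -0.27789518  0.15415987]
6544 0.14715986725628652 0.14407338013633936 ((449.09429931640625, -274.1260986328125), (60.235389709472656, 74.31327056884766), 13.308359146118164)
shift [319.7 159.7   3.7] q [ 0.79  0.74 -0.55  1.92  0.62  0.65  0.09] t 4.075
tool y yaw now 13.5  turn rotvec [ 0.   0.1 26.6]
tool y yaw now 13.5  turn rotvec [-1.000e-01  1.000e-01 -1.534e+02]
F [ 0.59  0.76 -3.63] open 0.17732833465729525 grip 24.995734971016645
```

Request:
{"fn": "move_arm", "kwargs": {
  "motion": [
    [60,30,-10,0,0,5,1],
    [115,57,-20,0,0,10,1],
    [170,85,-20,0,0,15,1],
    [225,112,-20,0,0,20,1],
    [265,133,-20,0,0,26.6,1]
  ]
}}

```text
clock: 4.7
tool_pos: [0.5185, 0.0141, 0.1707]
eef_rot: [0.783, 0.622, -0.001, -0.001]
contact_force: [0.1, -1.1, -5.2]
opening: 0.179
finger_force: 25.0
```

```bash
python3 -c "
from h import *
rel([528.5,67,150],-13.1)"
```

```text
shift [53.8 -2.2 20.7] q [ 0.12  0.67 -0.38  1.94  0.42  0.6  -0.76] t 4.7
tool y yaw now -13.1  turn rotvec [-0.1  0.  -0. ]
tool y yaw now -13.1  turn rotvec [  0.    0.2 180. ]
F [ 0.12 -1.06 -5.21] open 0.17931529778426253 grip 24.96626302599907
```

Request:
{"fn": "move_arm", "kwargs": {
  "motion": [
    [20,-1,0,0,0,0,1],
    [40,-2,5,0,0,0,1],
    [53.8,-2.2,10,0,0,0,1],
    [53.8,-2.2,20,0,0,0,1],
    [53.8,-2.2,20,0,0,0,1]
  ]
}}

```text
clock: 5.32
tool_pos: [0.5282, 0.0626, 0.1504]
eef_rot: [0.783, 0.622, -0.002, -0.0]
contact_force: [-1.0, -0.1, -5.0]
opening: 0.181
finger_force: 25.0
```

```bash
python3 - <<'E'
from h import *
s=eyes.snapshot("wrist"); save(s,"w3"); np.savez("w3.npz",**s); s2=eyes.snapshot("top"); np.savez("top3.npz",**s2)
st=r.get_state();t=st["tool_pos"];print(t)
th=np.radians(-13.1);X=np.array([np.cos(th),np.sin(th)]);Y=np.array([-np.sin(th),np.cos(th)])
F=np.array([.5258,.0411])
for n,s in[("w",s),("top0",np.load("top0.npz"))]:
    W=world(s);P=W.reshape(-1,3);L=np.c_[(P[:,:2]-F)@X,(P[:,:2]-F)@Y]*1000
    # bar tops (36 mm)
    m=(abs(P[:,2]-.036)<.003)
    f=m&(abs(L[:,0]-38)<14)&(L[:,1]>0)&(L[:,1]<62); 
    if f.sum(): print(n,"fence",f.sum(),np.percentile(L[f,0],[1,5,50,95,99]).round(1),np.percentile(L[f,1],[1,99]).round(1))
    e=m&(abs(L[:,1]-77)<16)&(L[:,0]>-34)&(L[:,0]<26)
    if e.sum(): print(n,"stop",e.sum(),np.percentile(L[e,1],[1,5,50,95,99]).round(1),np.percentile(L[e,0],[1,99]).round(1))
    p=(abs(P[:,2]-.012)<.004)&(abs(L[:,0])<85)&(abs(L[:,1])<120)
    print(n,"plate",p.sum(),cv2.minAreaRect((P[p,:2]*1000).astype(np.float32)))
    if n=="w":
        h=t[2]-.042+.034
        q=P[(abs(P[:,2]-h)<.006)&(abs(P[:,0]-t[0])<.06)&(abs(P[:,1]-t[1])<.06)]
        print("mould",len(q),h,np.median(q[:,2]),cv2.minAreaRect((q[:,:2]*1000).astype(np.float32)))
    post=(P[:,2]>.085)&(P[:,2]<.099)&(abs(P[:,0]-.5375)<.03)&(abs(P[:,1]+.0575)<.03)
    if post.sum(): print("post",post.sum(),(P[post].min(0)+P[post].max(0))/2)
E
```

```text
[0.5290299  0.06282118 0.15137975]
w fence 392 [28.9 29.6 37.7 44.2 44.6] [38.4 61.4]
w stop 984 [72.4 72.6 78.3 83.3 83.4] [-33.6  25.8]
w plate 9592 ((529.4678955078125, 61.30931091308594), (161.98451232910156, 140.3201446533203), 76.97542572021484)
mould 6407 0.14337975225971766 0.14162964600163466 ((528.0236206054688, 66.07133483886719), (72.82711791992188, 60.24498748779297), 76.84418487548828)
post 46 [ 0.53278627 -0.05480125  0.08794912]
top0 fence 133 [29.8 30.4 37.8 45.2 46. ] [ 0.6 61.3]
top0 stop 95 [69.9 70.2 76.  81.6 82.7] [-32.2  25.5]
top0 plate 2829 ((525.8206176757812, 41.146766662597656), (199.8236083984375, 139.99632263183594), 76.8826904296875)
post 39 [ 0.53905356 -0.05850767  0.09023037]
```

View pics/w3.png

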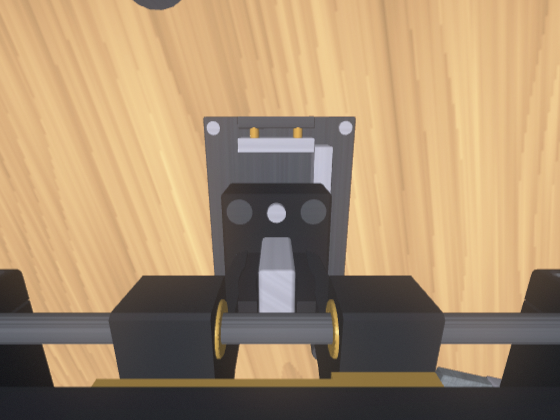

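Request:
{"fn": "move_arm", "kwargs": {
  "motion": [
    [5,-1.2,25,0,0,0,1],
    [5,-1.2,50,0,0,0,1],
    [5,-1.2,70,0,0,0,1],
    [5,-1.2,85,0,0,0,1],
    [5,-1.2,90,0,0,0,1]
  ]
}}

```text
clock: 6.05
tool_pos: [0.5293, 0.069, 0.0612]
eef_rot: [0.783, 0.622, -0.0, -0.0]
contact_force: [-0.2, -0.2, -4.1]
opening: 0.178
finger_force: 25.0
```

```bash
python3 - <<'E'
from h import *
s=eyes.snapshot("wrist"); save(s,"w4"); 
st=r.get_state();t=st["tool_pos"];print(t,st["contact_force"])
th=np.radians(-13.1);X=np.array([np.cos(th),np.sin(th)]);Y=np.array([-np.sin(th),np.cos(th)])
F=np.array([.5258,.0411]);print("tcp local",(t[:2]-F)@X,(t[:2]-F)@Y)
W=world(s);P=W.reshape(-1,3);L=np.c_[(P[:,:2]-F)@X,(P[:,:2]-F)@Y]*1000
m=(abs(P[:,2]-.036)<.003)
f=m&(abs(L[:,0]-38)<14)&(L[:,1]>0)&(L[:,1]<62); print("fence",f.sum(),np.percentile(L[f,0],[1,5,50,95]).round(1))
e=m&(abs(L[:,1]-77)<16)&(L[:,0]>-34)&(L[:,0]<26); print("stop",e.sum(),np.percentile(L[e,1],[1,5,50,95]).round(1))
b=(P[:,2]>.043)&(P[:,2]<.058)&(abs(L[:,0])<40)&(L[:,1]>15)&(L[:,1]<80)
print("mould",b.sum(),np.median(P[b,2]),np.percentile(L[b,0],[1,99]),np.percentile(L[b,1],[50,99]))
E
```

```text
[0.52933689 0.06920521 0.06112423] [-0.17714635  0.46691856 -4.12195502]
tcp local -0.0029252401435766995 0.028175434680686735
fence 1983 [29.3 29.8 36.7 43.7]
stop 2448 [66.9 67.1 77.3 83.3]
mould 6548 0.05242214685236292 [-33.08570993  25.39963086] [52.660928   67.42299407]
```

Request:
{"fn": "move_arm", "kwargs": {
  "motion": [
    [0,0,3,0,0,0,1],
    [0,0,5,0,0,0,1],
    [0,0,6.5,0,0,0,1],
    [0,0,6.5,0,0,0,1]
  ]
}}

```text
clock: 6.6
tool_pos: [0.5295, 0.0695, 0.0554]
eef_rot: [0.783, 0.622, 0.0, 0.0]
contact_force: [0.5, -1.0, -4.2]
opening: 0.178
finger_force: 25.0
```

Request:
{"fn": "move_arm", "kwargs": {
  "motion": [
    [0,0,0.7,0,0,0,1],
    [0,0,1.3,0,0,0,1],
    [0,0,1.3,0,0,0,1]
  ]
}}

```text
clock: 6.98
tool_pos: [0.5294, 0.0692, 0.0544]
eef_rot: [0.783, 0.622, -0.0, 0.0]
contact_force: [-1.5, -1.3, 1.1]
opening: 0.179
finger_force: 25.0
```

Request:
{"fn": "move_arm", "kwargs": {
  "motion": [
    [0,1,0,0,0,0,1],
    [0,2,0,0,0,0,1],
    [0,2,0,0,0,0,1]
  ]
}}

```text
clock: 7.35
tool_pos: [0.5296, 0.0687, 0.0541]
eef_rot: [0.783, 0.622, -0.002, -0.0]
contact_force: [-4.9, -1.4, 7.3]
opening: 0.181
finger_force: 25.0
```

Request:
{"fn": "move_arm", "kwargs": {
  "motion": [
    [0,1,-0.3,0,0,0,1],
    [0,2,-0.5,0,0,0,1],
    [0,2,-0.5,0,0,0,1]
  ]
}}

```text
clock: 7.72
tool_pos: [0.532, 0.0687, 0.0542]
eef_rot: [0.783, 0.622, -0.001, -0.001]
contact_force: [-5.4, 1.4, 2.2]
opening: 0.177
finger_force: 25.0
```

```bash
cat >> h.py <<'E'
th=np.radians(-13.1);X=np.array([np.cos(th),np.sin(th)]);Y=np.array([-np.sin(th),np.cos(th)]);F=np.array([.5258,.0411])
def loc():
    Q=[];C=[]
    for i in range(4):
        s=eyes.snapshot("wrist");st=r.get_state();Q.append(st["tool_pos"]);C.append(st["contact_force"])
    t=np.mean(Q,0);f=np.mean(C,0); print("t",st["clock"],"tcp local",1000*((t[:2]-F)@X),1000*((t[:2]-F)@Y),t[2],"F local",f[:2]@X,f[:2]@Y,f[2])
    W=world(s);P=W.reshape(-1,3);L=np.c_[(P[:,:2]-F)@X,(P[:,:2]-F)@Y]*1000
    b=(P[:,2]>.040)&(P[:,2]<.056)&(abs(L[:,0])<45)&(L[:,1]>15)&(L[:,1]<80)
    c,sz,a=cv2.minAreaRect(L[b].astype(np.float32))
    print("mould",np.median(P[b,2]),np.percentile(L[b,0],[1,99]),np.percentile(L[b,1],[99]),sz,a)
    m=(abs(P[:,2]-.036)<.003); e=m&(abs(L[:,1]-77)<16)&(L[:,0]>-34)&(L[:,0]<26)
    print("stop",np.percentile(L[e,1],[1,5,50,95,99]).round(1))
    f=m&(abs(L[:,0]-38)<14)&(L[:,1]>0)&(L[:,1]<62); print("fence",np.percentile(L[f,0],[1,5,50,95,99]).round(1))
    return s
E
python3 -c "
from h import *
loc()"
```

```text
t 7.925 tcp local -0.24331698544703007 28.29339755894964 0.054236144265433564 F local -5.330687783038494 -1.4579123599275394 2.2154531209656243
mould 0.045783249744410864 [-30.51827207  28.03579146] [67.95571612] (60.27042007446289, 48.17027282714844) 0.3877868354320526
stop [67.7 67.8 77.5 83.3 83.6]
fence [30.5 31.1 37.5 43.9 44.5]
```

Request:
{"fn": "move_arm", "kwargs": {
  "motion": [
    [1.5,0,0,0,0,0,1],
    [3,0,0,0,0,0,1],
    [3,0,0,0,0,0,1]
  ]
}}

```text
clock: 8.3
tool_pos: [0.5321, 0.0691, 0.0544]
eef_rot: [0.783, 0.622, -0.003, 0.0]
contact_force: [-6.3, -4.8, 5.5]
opening: 0.181
finger_force: 25.0
```

Request:
{"fn": "move_arm", "kwargs": {
  "motion": [
    [1,1,0,0,0,0,1],
    [1,1,0,0,0,0,1]
  ]
}}

```text
clock: 8.55
tool_pos: [0.5321, 0.0691, 0.0544]
eef_rot: [0.783, 0.622, -0.004, 0.0]
contact_force: [-7.6, -3.7, 8.0]
opening: 0.179
finger_force: 25.0
```

```bash
python3 -c "
from h import *
loc()"
```

```text
t 8.75 tcp local -0.17507083093920386 28.762528847987287 0.054394287364923286 F local -7.252186983328362 -6.476293865878164 7.830087318298641
mould 0.04587276672727142 [-30.33504099  28.12102919] [68.29440726] (60.34074401855469, 48.16106414794922) 0.5688996315002441
stop [68.  68.2 77.4 83.3 83.7]
fence [30.6 31.1 37.5 43.8 44.6]
```

Request:
{"fn": "move_arm", "kwargs": {
  "motion": [
    [0,0,-0.7,0,0,0,1],
    [1.5,0,-0.9,0,0,0,1],
    [2,0,-0.9,0,0,0,1],
    [2,0,-0.9,0,0,0,1]
  ]
}}

```text
clock: 9.25
tool_pos: [0.5323, 0.0697, 0.0547]
eef_rot: [0.784, 0.621, -0.005, 0.001]
contact_force: [-7.2, -5.4, 3.7]
opening: 0.18
finger_force: 25.0
```

```bash
python3 -c "
from h import *
loc()"
```

```text
t 9.45 tcp local -0.18809195890386846 29.363243147871035 0.05474130643729545 F local -5.6595227216433805 -7.642958154565167 3.2821447981391
mould 0.04600276136371409 [-30.38053201  28.19776534] [68.74245015] (60.32404708862305, 48.46303939819336) 0.30727481842041016
stop [68.4 68.6 77.6 83.3 83.7]
fence [30.6 31.2 37.5 43.8 44.6]
```

Request:
{"fn": "move_arm", "kwargs": {
  "motion": [
    [0,-1.5,-0.2,0,0,0,1],
    [2,-2,-0.4,0,0,0,1],
    [3,-2,-0.4,0,0,0,1],
    [3,-2,-0.4,0,0,0,1]
  ]
}}

```text
clock: 9.95
tool_pos: [0.5331, 0.0732, 0.0551]
eef_rot: [0.784, 0.621, -0.004, 0.001]
contact_force: [-4.0, -7.5, -0.8]
opening: 0.18
finger_force: 25.0
```

```bash
python3 -c "
from h import *
save(loc(),'w5')
s=eyes.snapshot('top');np.savez('top5.npz',**s)
c=s['frame'][150:270,180:320,::-1];cv2.imwrite('pics/c5.png',np.hstack([cv2.resize(c,None,fx=3,fy=3,interpolation=cv2.INTER_CUBIC)]))
a=cv2.imread('pics/w5.png')[60:300,160:400];cv2.imwrite('pics/w5c.png',cv2.resize(a,None,fx=2.4,fy=2.4))"
```

```text
t 10.15 tcp local -0.21400541177240612 32.92080432441072 0.055119368746880955 F local -1.7007517568319155 -7.911811575459678 -1.643665110908321
mould 0.04635003647702787 [-30.36734068  28.14636156] [72.25611496] (60.26068878173828, 47.75462341308594) 0.5742752552032471
stop [71.9 72.1 77.9 83.6 83.9]
fence [30.6 31.3 37.5 43.8 44.5]
```

View pics/w5c.png

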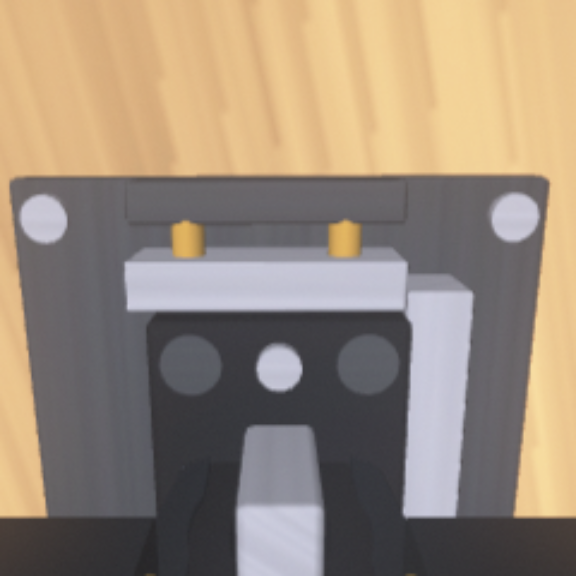

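The crop shows the mould's end against the stop (edge at row 312) and its side against the fence (column 408). I'll settle it and release.

Request:
{"fn": "move_arm", "kwargs": {
  "motion": [
    [-1,1,0.8,0,0,0,1],
    [-1.5,1,0.8,0,0,0,1],
    [-1.5,1,0.8,0,0,0,1]
  ],
  "newtons": 5
}}

```text
clock: 10.58
tool_pos: [0.5331, 0.0732, 0.0546]
eef_rot: [0.783, 0.622, -0.003, 0.0]
contact_force: [-5.0, -5.0, 0.8]
opening: 0.177
finger_force: 5.0
```

Request:
{"fn": "move_arm", "kwargs": {
  "motion": [
    [0,0,0,0,0,0,0.7],
    [0,0,0,0,0,0,0.7],
    [0,0,0,0,0,0,0.7],
    [0,0,0,0,0,0,0.7]
  ]
}}

```text
clock: 11.08
tool_pos: [0.5356, 0.0763, 0.0551]
eef_rot: [0.783, 0.622, 0.001, 0.0]
contact_force: [-0.3, 0.1, 0.2]
opening: 0.304
finger_force: 0.0
```

```bash
python3 -c "
from h import *
loc()"
```

```text
t 11.275 tcp local 1.3004646986803807 36.19673516667669 0.05504045069954271 F local -0.22395378441326327 -0.3234845918989261 0.2913203014202834
mould 0.04557730801834439 [-30.31884535  27.79163589] [71.5911991] (56.63134765625, 60.02790832519531) 89.9468994140625
stop [71.3 71.6 77.6 83.4 83.7]
fence [30.4 31.1 38.4 44.  44.5]
```

Request:
{"fn": "move_arm", "kwargs": {
  "motion": [
    [0,0,-30,0,0,0,0.5],
    [0,0,-70,0,0,0,0.5],
    [-50,0,-80,0,0,0,0.5],
    [-100,0,-80,0,0,0,0.5],
    [-140,0,-80,0,0,0,0.5]
  ]
}}

```text
clock: 11.9
tool_pos: [0.5028, -0.0627, 0.1352]
eef_rot: [0.783, 0.622, -0.0, 0.0]
contact_force: [0.2, -0.5, 0.2]
opening: 0.501
finger_force: 0.0
```

```bash
python3 - <<'E'
from h import *
s=np.load("top0.npz");W=world(s);P=W.reshape(-1,3);L=np.c_[(P[:,:2]-F)@X,(P[:,:2]-F)@Y]*1000
for lo,hi in[(.036,.043),(.043,.048),(.048,.056),(.056,.07),(.085,.1)]:
    b=(P[:,2]>lo)&(P[:,2]<hi)&(abs(L[:,0])<50)&(L[:,1]<-9)&(L[:,1]>-115)
    q=L[b]; 
    if len(q)>4: print(lo,hi,len(q),np.median(P[b,2]).round(4),q.min(0).round(1),q.max(0).round(1),cv2.minAreaRect(q.astype(np.float32)),cv2.minEnclosingCircle(q.astype(np.float32)))
c=s['frame'][150:270,190:320,::-1];cv2.imwrite('pics/c0.png',cv2.resize(c,None,fx=4.5,fy=4.5,interpolation=cv2.INTER_CUBIC))
rel([538.5,-58,120])
s=eyes.snapshot("wrist");save(s,"w6")
E
```

```text
0.036 0.043 202 0.0402 [-24.9 -88.8] [42.2 -9.2] ((5.364917755126953, -43.025245666503906), (81.26836395263672, 58.379032135009766), 78.23346710205078) ((18.63166046142578, -45.78872299194336), 43.53955841064453)
0.043 0.048 59 0.0462 [-23.4 -88.2] [ 31.3 -30.5] ((10.80140495300293, -56.42405700683594), (36.99879837036133, 61.942752838134766), 59.03603744506836) ((9.906976699829102, -59.495506286621094), 33.8651008605957)
0.048 0.056 98 0.051 [ -7.6 -98.4] [ 36.3 -28.2] ((15.77597427368164, -62.76108932495117), (19.12227439880371, 75.77471923828125), 28.259246826171875) ((12.852444648742676, -64.33255004882812), 37.914730072021484)
0.056 0.07 10 0.0567 [  -1.  -100.4] [ 31.7 -31. ] ((18.388484954833984, -65.44105529785156), (13.161698341369629, 74.05272674560547), 29.25419044494629) ((17.88071060180664, -65.7254638671875), 37.3476448059082)
0.085 0.1 39 0.0893 [  27.7 -101.3] [ 42.9 -85.8] ((35.48940658569336, -94.03170776367188), (15.08370304107666, 14.83676815032959), 13.545370101928711) ((35.44179916381836, -93.2664794921875), 8.522555351257324)
shift [12.7 33.7 15.2] q [ 0.25  0.72 -0.35  2.01  0.5   0.5  -0.69] t 11.9
F [ 0.16 -0.54  0.21] open 0.5007037941484865 grip 0.0
```

View pics/c0.png

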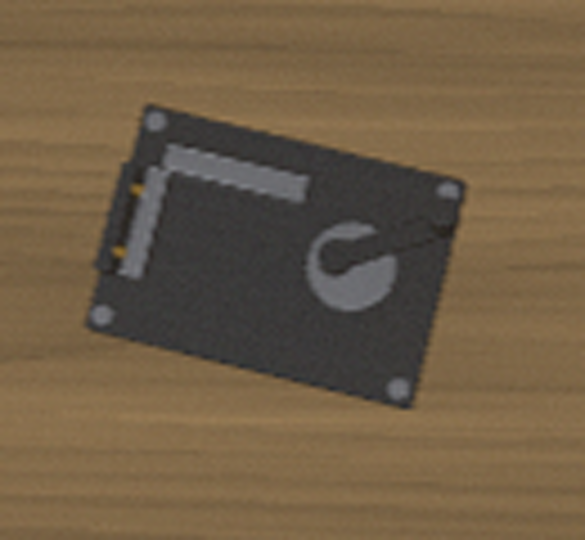

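```bash
python3 -c "
from h import *
rel([538.8,-58.1,60],35)"
```

```text
shift [20.8 34.8 74.5] q [ 0.25  0.72 -0.34  2.01  0.5   0.5  -0.69] t 11.95
tool y yaw now -13.6  turn rotvec [ -0.3   0.3 -48.6]
tool y yaw now -13.6  turn rotvec [  0.4   0.4 131.4]
F [-2.22 -4.32  1.  ] open 0.5010713375865846 grip 0.0
```

Request:
{"fn": "move_arm", "kwargs": {
  "motion": [
    [12.9,34,0,0,0,-10,0.5],
    [12.9,34,0,0,0,-20,0.5],
    [12.9,34,0,0,0,-30,0.5],
    [12.9,34,0,0,0,-40,0.5],
    [12.9,34,10,0,0,-48.1,0.5]
  ]
}}

```text
clock: 12.58
tool_pos: [0.54, -0.0555, 0.1253]
eef_rot: [0.459, 0.888, 0.0, 0.001]
contact_force: [0.9, -0.5, -0.7]
opening: 0.498
finger_force: 0.0
```

```bash
python3 -c "
from h import *
rel([538.8,-58.1,60],35)
s=eyes.snapshot('wrist');save(s,'w7')
W=world(s);P=W.reshape(-1,3)
p=(P[:,2]>.085)&(P[:,2]<.1)&(abs(P[:,0]-.5388)<.03)&(abs(P[:,1]+.058)<.03)
print(p.sum(),cv2.minEnclosingCircle((1000*P[p,:2]).astype(np.float32)),np.median(P[p,2]))
"
```

```text
shift [-1.4 -2.6 65.3] q [ 0.37  0.81 -0.59  1.9   0.73  0.66 -0.07] t 12.575
tool y yaw now 35.3  turn rotvec [0.1 0.  0.3]
tool y yaw now 35.3  turn rotvec [-1.000e-01  1.000e-01 -1.797e+02]
F [ 0.87 -0.48 -0.68] open 0.49843010658415576 grip 0.0
542 ((539.0736694335938, -55.47907638549805), 8.976679801940918) 0.08923346749012574
```

View pics/w7.png

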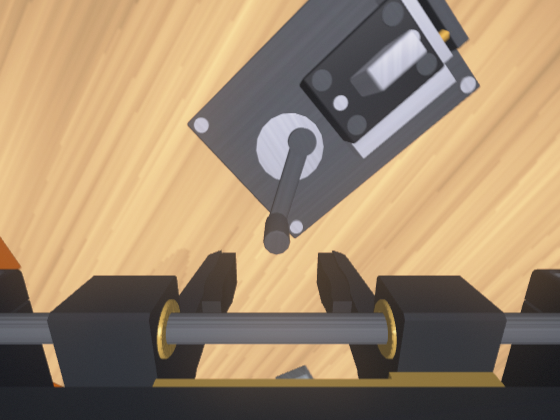

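The post sits at (277,232), between the fingers, and the mould still looks flush. I'll descend and grip the post.

Request:
{"fn": "move_arm", "kwargs": {
  "motion": [
    [-0.6,-1.8,30,0,0,0,0.5],
    [-0.6,-1.8,60,0,0,0,0.6],
    [-0.6,-1.8,66,0,0,0,0.8],
    [-0.6,-1.8,66,0,0,0,0.8],
    [-0.6,-1.8,66,0,0,0,0.8]
  ],
  "newtons": 8
}}

```text
clock: 13.25
tool_pos: [0.5394, -0.0562, 0.0598]
eef_rot: [0.461, 0.887, 0.001, 0.001]
contact_force: [2.4, 2.2, -5.1]
opening: 0.201
finger_force: 5.8
```

Request:
{"fn": "move_arm", "kwargs": {
  "motion": [
    [0,0,0,0,0,0,1],
    [0,0,0,0,0,0,1],
    [0,0,0,0,0,0,1],
    [0,0,0,0,0,0,1],
    [0,0,0,0,0,0,1]
  ]
}}

```text
clock: 13.88
tool_pos: [0.5391, -0.0564, 0.0596]
eef_rot: [0.461, 0.887, 0.001, 0.001]
contact_force: [1.9, 4.8, 4.7]
opening: 0.198
finger_force: 8.0
```

```bash
cat >> h.py <<'E'
A=np.array([4.5,-36.5])
def cam(A=A,steps=(10,20,30,40,50)):
    Q=[];C=[]
    for i in range(4):
        eyes.snapshot("wrist");st=r.get_state();Q.append(st["tool_pos"]);C.append(st["contact_force"])
    t=np.mean(Q,0);f=np.mean(C,0);l=np.array([(t[:2]-F)@X,(t[:2]-F)@Y])*1000
    d=l-A;ang=np.arctan2(d[1],d[0]);rad=np.hypot(*d)
    fl=np.array([f[:2]@X,f[:2]@Y]);u=d/rad;tg=np.array([u[1],-u[0]])
    print("t",st["clock"],"tcp loc",l.round(1),"cam",round(-np.pi/4-ang,3),"rad",rad.round(1),"F resist",round(-fl@tg,2),"Frad",round(fl@u,2),"Fz",f[2].round(2),"open",st["opening"].round(3),"q7",st["q"][6].round(2))
    Rt=R.from_quat(st["eef_rot"])
    for s in steps:
        a=ang-np.radians(s);tl=A+65*np.array([np.cos(a),np.sin(a)]); w=F*1000+tl[0]*X+tl[1]*Y
        v=Rt.inv().apply([*(w-1000*t[:2]),0]); print(s,v.round(1))
E
python3 -c "
from h import *
cam()"
```

```text
Traceback (most recent call last):
  File "h.py", line 44, in cam
    print("t",st["clock"],"tcp loc",l.round(1),"cam",round(-np.pi/4-ang,3),"rad",rad.round(1),"F resist",round(-fl@tg,2),"Frad",round(fl@u,2),"Fz",f[2].round(2),"open",st["opening"].round(3),"q7",st["q"][6].round(2))
                                                                                                                                                                        ^^^^^^^^^^^^^^^^^^^
AttributeError: 'float' object has no attribute 'round'
```

```bash
sed -i 's/st\["opening"\].round(3)/round(float(st["opening"]),3)/' h.py; python3 -c "
from h import *
cam()"
```

```text
t 14.275 tcp loc [ 35.  -91.9] cam 0.283 rad 63.3 F resist 3.02 Frad -3.85 Fz 5.66 open 0.198 q7 -0.17
10 [  3.  -10.9  -0. ]
20 [  9.4 -20.2  -0. ]
30 [ 17.4 -28.3  -0.1]
40 [ 26.6 -34.9  -0.1]
50 [ 36.8 -39.8  -0.1]
```

Request:
{"fn": "move_arm", "kwargs": {
  "motion": [
    [1.5,-5.5,0,0,0,5,1],
    [3,-10.9,0,0,0,10,1],
    [9.4,-20.2,0,0,0,20,1],
    [15.5,-26.8,0,0,0,28,1],
    [15.5,-26.8,0,0,0,28,1]
  ]
}}

```text
clock: 14.9
tool_pos: [0.5072, -0.0583, 0.0595]
eef_rot: [0.662, 0.749, 0.001, -0.0]
contact_force: [-0.7, 6.8, 6.6]
opening: 0.199
finger_force: 8.0
```

```bash
python3 -c "
from h import *
cam(steps=(2,4,6,8,10,15,20))"
```

```text
t 15.1 tcp loc [   4.4 -101.1] cam 0.786 rad 64.6 F resist -1.7 Frad -6.26 Fz 7.49 open 0.205 q7 -0.57
2 [ 0.4 -2.3 -0. ]
4 [ 1.3 -4.4  0. ]
6 [ 2.3 -6.4  0. ]
8 [ 3.3 -8.4  0. ]
10 [  4.4 -10.4   0. ]
15 [  7.5 -15.2   0. ]
20 [ 11.  -19.6   0. ]
```

Request:
{"fn": "move_arm", "kwargs": {
  "motion": [
    [2,-1,-1,0,0,2,1],
    [3.3,-4.4,-1.5,0,0,4,1],
    [4.3,-6.4,-1.5,0,0,6,1],
    [4.3,-6.4,-1.5,0,0,6,1]
  ]
}}

```text
clock: 15.6
tool_pos: [0.5002, -0.0565, 0.0599]
eef_rot: [0.701, 0.713, -0.0, -0.0]
contact_force: [2.9, 2.8, -8.0]
opening: 0.202
finger_force: 8.0
```

```bash
python3 -c "
from h import *
cam(steps=(3,6,9,12))"
```

```text
t 15.8 tcp loc [  -2.9 -100.9] cam 0.899 rad 64.8 F resist 1.38 Frad -4.56 Fz -11.44 open 0.201 q7 -0.65
3 [ 1.1 -3.2  0. ]
6 [ 2.6 -6.3  0. ]
9 [ 4.2 -9.3  0. ]
12 [  5.9 -12.2   0. ]
```

Request:
{"fn": "move_arm", "kwargs": {
  "motion": [
    [1.8,-1.6,0.7,0,0,1.5,1],
    [2.2,-3.2,0.7,0,0,3,1],
    [3.4,-6,0.7,0,0,5.5,1],
    [3.4,-6,0.7,0,0,5.5,1]
  ]
}}

```text
clock: 16.3
tool_pos: [0.4937, -0.054, 0.0598]
eef_rot: [0.735, 0.679, -0.001, 0.0]
contact_force: [1.5, -1.7, -7.3]
opening: 0.203
finger_force: 8.0
```

```bash
python3 -c "
from h import *
cam(steps=(3,6,9,12))"
```

```text
t 16.5 tcp loc [ -9.7 -99.9] cam 1.006 rad 65.0 F resist 1.47 Frad 1.72 Fz -4.79 open 0.199 q7 -0.73
3 [ 1.3 -3.1  0. ]
6 [ 2.8 -6.2  0. ]
9 [ 4.4 -9.2  0. ]
12 [  6.2 -12.1   0. ]
```

Request:
{"fn": "move_arm", "kwargs": {
  "motion": [
    [0.5,-1.6,0.3,0,0,1.5,1],
    [1.3,-3.1,0.3,0,0,3,1],
    [2.8,-6.2,0.3,0,0,6,1],
    [2.8,-6.2,0.3,0,0,6,1]
  ]
}}

```text
clock: 17.0
tool_pos: [0.4875, -0.0509, 0.0597]
eef_rot: [0.769, 0.639, -0.001, 0.0]
contact_force: [-0.4, -5.2, -0.2]
opening: 0.198
finger_force: 8.0
```

```bash
python3 -c "
from h import *
cam(steps=(3,6))"
```

```text
t 17.2 tcp loc [-16.5 -98.2] cam 1.113 rad 65.2 F resist 1.24 Frad 5.06 Fz 1.15 open 0.201 q7 -0.81
3 [ 1.5 -3.1  0. ]
6 [ 3.  -6.1  0. ]
```

Request:
{"fn": "move_arm", "kwargs": {
  "motion": [
    [0,-1.6,0,0,0,1.5,1],
    [0.3,-3.1,0,0,0,3,1],
    [1.6,-6.2,0,0,0,6,1],
    [1.6,-6.2,0,0,0,6,1]
  ]
}}

```text
clock: 17.7
tool_pos: [0.4819, -0.0473, 0.0597]
eef_rot: [0.801, 0.598, -0.001, -0.0]
contact_force: [-0.9, -5.0, 2.9]
opening: 0.2
finger_force: 8.0
```

```bash
python3 -c "
from h import *
cam(steps=(3,6))"
```

```text
t 17.9 tcp loc [-22.7 -96. ] cam 1.215 rad 65.5 F resist 1.28 Frad 5.01 Fz 4.21 open 0.198 q7 -0.88
3 [ 1.8 -3.   0. ]
6 [ 3.2 -6.   0. ]
```

Request:
{"fn": "move_arm", "kwargs": {
  "motion": [
    [0,-1.6,-0.3,0,0,1.5,1],
    [0.3,-3.1,-0.3,0,0,3,1],
    [1.5,-6.2,-0.3,0,0,6,1],
    [1.5,-6.2,-0.3,0,0,6,1]
  ]
}}

```text
clock: 18.4
tool_pos: [0.4767, -0.0432, 0.0597]
eef_rot: [0.831, 0.556, -0.0, -0.0]
contact_force: [-1.6, -3.2, 0.3]
opening: 0.2
finger_force: 8.0
```

```bash
python3 -c "
from h import *
cam(steps=(3,6))"
```

```text
t 18.6 tcp loc [-28.7 -93.3] cam 1.314 rad 65.8 F resist -0.08 Frad 2.92 Fz 0.57 open 0.199 q7 -0.94
3 [ 2.  -2.9  0. ]
6 [ 3.5 -5.9  0. ]
```

Request:
{"fn": "move_arm", "kwargs": {
  "motion": [
    [0.3,-1.6,0,0,0,1.5,1],
    [0.7,-3.1,0,0,0,3,1],
    [2.2,-6.2,0,0,0,6,1],
    [2.2,-6.2,0,0,0,6,1]
  ]
}}

```text
clock: 19.1
tool_pos: [0.4721, -0.0389, 0.0597]
eef_rot: [0.859, 0.512, -0.0, -0.0]
contact_force: [-1.5, -1.5, -0.1]
opening: 0.202
finger_force: 8.0
```

```bash
sed -i 's/^A=.*/A=np.array([2.2,-36.1])/' h.py; python3 -c "
from h import *
cam(steps=(3,6))"
```

```text
t 19.3 tcp loc [-34.2 -90.1] cam 1.378 rad 65.1 F resist -0.99 Frad 1.71 Fz -1.19 open 0.203 q7 -1.01
3 [ 1.2 -3.2  0. ]
6 [ 2.6 -6.3  0. ]
```

Request:
{"fn": "move_arm", "kwargs": {
  "motion": [
    [0.3,-1.6,0,0,0,1.5,1],
    [0.9,-3.2,0,0,0,3,1],
    [2.2,-6.4,0,0,0,6,1],
    [2.2,-6.4,0,0,0,6,1]
  ]
}}

```text
clock: 19.8
tool_pos: [0.4678, -0.0338, 0.0597]
eef_rot: [0.885, 0.466, 0.0, -0.0]
contact_force: [-0.3, 1.1, -3.2]
opening: 0.197
finger_force: 8.0
```

```bash
python3 -c "
from h import *
cam(steps=(3,6))"
```

```text
t 20.0 tcp loc [-39.5 -86.2] cam 1.48 rad 65.1 F resist -0.94 Frad -0.6 Fz -3.28 open 0.201 q7 -1.08
3 [ 1.3 -3.2  0. ]
6 [ 2.6 -6.3  0. ]
```

Request:
{"fn": "move_arm", "kwargs": {
  "motion": [
    [0.6,-1.6,0.2,0,0,1.5,1],
    [1.3,-3.2,0.2,0,0,3,1],
    [2.6,-6.4,0.2,0,0,6,1],
    [2.6,-6.4,0.2,0,0,6,1]
  ]
}}

```text
clock: 20.5
tool_pos: [0.4639, -0.0283, 0.0597]
eef_rot: [0.908, 0.419, 0.0, -0.0]
contact_force: [0.2, 0.3, -0.1]
opening: 0.195
finger_force: 8.0
```

```bash
python3 -c "
from h import *
cam(steps=(3,6))"
```

```text
t 20.7 tcp loc [-44.5 -81.6] cam 1.583 rad 65.2 F resist -0.85 Frad -0.71 Fz 0.77 open 0.198 q7 -1.14
3 [ 1.4 -3.1  0. ]
6 [ 2.7 -6.3  0. ]
```

Request:
{"fn": "move_arm", "kwargs": {
  "motion": [
    [0.6,-1.6,0,0,0,1.5,1],
    [1.3,-3.2,0,0,0,3,1],
    [2.6,-6.4,0,0,0,6,1],
    [2.6,-6.4,0,0,0,6,1]
  ]
}}

```text
clock: 21.2
tool_pos: [0.4607, -0.0222, 0.0596]
eef_rot: [0.929, 0.371, -0.0, -0.0]
contact_force: [0.4, 0.6, 3.7]
opening: 0.198
finger_force: 8.0
```

```bash
python3 -c "
from h import *
cam(steps=(3,6))"
```

```text
t 21.4 tcp loc [-49.1 -76.5] cam 1.689 rad 65.2 F resist -0.74 Frad -1.05 Fz 3.4 open 0.201 q7 -1.2
3 [ 1.4 -3.1  0. ]
6 [ 2.7 -6.3  0. ]
```

Request:
{"fn": "move_arm", "kwargs": {
  "motion": [
    [0.6,-1.6,-0.2,0,0,1.5,1],
    [1.3,-3.2,-0.2,0,0,3,1],
    [2.7,-6.4,-0.2,0,0,6,1],
    [2.7,-6.4,-0.2,0,0,6,1]
  ]
}}

```text
clock: 21.9
tool_pos: [0.458, -0.0158, 0.0597]
eef_rot: [0.947, 0.322, -0.0, -0.0]
contact_force: [0.4, 0.1, 0.6]
opening: 0.2
finger_force: 8.0
```

```bash
python3 -c "
from h import *
cam(steps=(3,6))"
```

```text
t 22.1 tcp loc [-53.1 -70.8] cam 1.797 rad 65.3 F resist -0.68 Frad -0.5 Fz -0.13 open 0.202 q7 -1.27
3 [ 1.4 -3.1  0. ]
6 [ 2.8 -6.2  0. ]
```

Request:
{"fn": "move_arm", "kwargs": {
  "motion": [
    [0.6,-1.6,0,0,0,1.5,1],
    [1.3,-3.2,0,0,0,3,1],
    [2.7,-6.4,0,0,0,6,1],
    [2.7,-6.4,0,0,0,6,1]
  ]
}}

```text
clock: 22.6
tool_pos: [0.4569, -0.0113, 0.0597]
eef_rot: [0.963, 0.27, -0.0, 0.001]
contact_force: [1.9, -6.0, -3.5]
opening: 0.2
finger_force: 8.0
```

```bash
python3 -c "
from h import *
cam(steps=(3,6))"
```

```text
t 22.8 tcp loc [-55.2 -66.6] cam 1.867 rad 65.0 F resist 5.82 Frad 0.02 Fz -2.7 open 0.201 q7 -1.33
3 [ 1.1 -3.2 -0. ]
6 [ 2.3 -6.4 -0. ]
```

The cam has met the mould: resistance is 5.8 N. A small further push should reach about 7.5 N.

Request:
{"fn": "move_arm", "kwargs": {
  "motion": [
    [0.1,-0.4,0,0,0,0.4,1],
    [0.2,-0.8,0,0,0,0.8,1],
    [0.2,-0.8,0,0,0,0.8,1]
  ]
}}

```text
clock: 23.18
tool_pos: [0.457, -0.0112, 0.0597]
eef_rot: [0.965, 0.263, 0.0, 0.002]
contact_force: [2.8, -7.3, -3.9]
opening: 0.202
finger_force: 8.0
```

```bash
python3 -c "
from h import *
cam(steps=(1,))"
```

```text
t 23.375 tcp loc [-55.2 -66.6] cam 1.868 rad 65.0 F resist 8.26 Frad -0.45 Fz -3.52 open 0.199 q7 -1.34
1 [ 0.3 -1.1 -0. ]
```

Request:
{"fn": "move_arm", "kwargs": {
  "motion": [
    [0,1.2,0,0,0,0,1],
    [0,2.4,0,0,0,0,1],
    [0,2.4,0,0,0,0,0.6],
    [0,2.4,0,0,0,0,0.6],
    [0,2.4,0,0,0,0,0.6]
  ]
}}

```text
clock: 24.0
tool_pos: [0.4576, -0.01, 0.0598]
eef_rot: [0.964, 0.266, 0.0, -0.0]
contact_force: [0.8, 0.3, -0.2]
opening: 0.404
finger_force: 0.0
```

```bash
python3 -c "
from h import *
cam(steps=(1,))"
```

```text
t 24.2 tcp loc [-54.8 -65.6] cam 1.879 rad 64.1 F resist -0.17 Frad 0.01 Fz -0.31 open 0.402 q7 -1.34
1 [-0.5 -1.3  0. ]
```

Request:
{"fn": "move_arm", "kwargs": {
  "motion": [
    [0,0,-30,0,0,0,0.5],
    [0,0,-60,0,0,0,0.5],
    [-30,0,-100,0,0,0,0.5],
    [-60,0,-120,0,0,0,0.5],
    [-60,0,-120,0,0,0,0.5]
  ]
}}

```text
clock: 24.82
tool_pos: [0.4044, -0.0426, 0.1809]
eef_rot: [0.965, 0.264, -0.0, 0.0]
contact_force: [0.5, 1.6, -0.2]
opening: 0.498
finger_force: 0.0
```

```bash
python3 - <<'E'
from h import *
st=r.get_state();print(st["tool_pos"],st["contact_force"])
s=eyes.snapshot("top");save(s,"top9");s0=np.load("top0.npz")
for n,s_ in[("now",s),("wrist",eyes.snapshot("wrist"))]:
    W=world(s_);P=W.reshape(-1,3);L=np.c_[(P[:,:2]-F)@X,(P[:,:2]-F)@Y]*1000
    for a,lo,hi in[("mould",.043,.049),("tab",.082,.092)]:
        b=(P[:,2]>lo)&(P[:,2]<hi)&(abs(L[:,0])<40)&(L[:,1]>-13)&(L[:,1]<80)
        print(n,a,b.sum(),cv2.minAreaRect(L[b].astype(np.float32)) if b.sum()>5 else 0, np.median(P[b,2]))
c=s['frame'][150:270,190:320,::-1];cv2.imwrite('pics/c9.png',cv2.resize(c,None,fx=4.5,fy=4.5,interpolation=cv2.INTER_CUBIC))
E
```

```text
[ 0.40441701 -0.04262394  0.18093204] [ 0.4809901   1.56630962 -0.19685273]
now mould 519 ((-0.08800888061523438, 28.908788681030273), (60.025943756103516, 82.47489929199219), 0.19029411673545837) 0.046105542695832114
now tab 82 ((0.2190237045288086, 29.97296142578125), (16.361377716064453, 30.554515838623047), 0.5610066652297974) 0.08783884097346101
wrist mould 3815 ((-1.2556610107421875, 29.266342163085938), (59.64787292480469, 76.02198028564453), 0.4777231216430664) 0.04546088193301212
wrist tab 131 ((-6.280379772186279, 18.28492546081543), (5.718247413635254, 13.808679580688477), 45.54661560058594) 0.08662489092079367
```

View pics/c9.png

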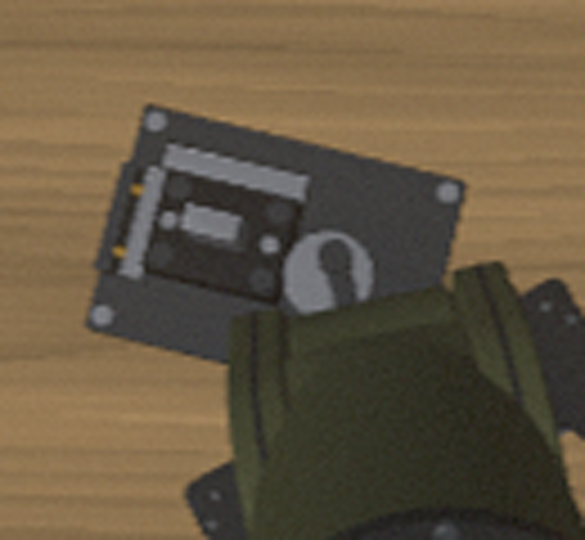

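The picture shows the mould seated in the corner: tab at local (0.2, 30.0), yaw within 0.01 rad. The disc bears on the mould's end near (290,265), and the arm is clear.

```bash
python3 -c "
from h import *
print(finish_job())"
```

```text
the job is handed in; nothing more can be done
None
```

The mould sits flat in the fixture corner, measured flush on fence and stop; the cam, pushed to about 8 N at the handle, bears on it with the gripper let go, and I handed the job in (no verdict was returned).

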